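# Free a clipped shaft with a wedge

### The arm

A 7-joint arm with a two-finger parallel gripper is mounted at the origin on a cart in front of the work surface, level with it; the furniture and walls round the work are solid. World frame = base frame: x ahead of the robot, y to its left, z up, the work surface at z = 0. Lengths are in mm, angles in rad, forces in N, time in s.
With the tool pointing down it reaches from about 400 to 875 mm from the base axis. Payload 6.5 kg.
Tool frame: the origin (TCP) lies between the finger pads; the fingertips stand 25 mm ahead of it and the grasp point (between the pads) lies 6 mm ahead of it; z points along the fingers, y is the line along which they close (so a half turn about z gives the same grasp; the last joint's range is limited). The gripper opens to 85 mm and grips with 20 to 120 N. Pads are 22 mm wide; open, the fingers measure 114 mm over their backs; the gripper's body (76 mm by 85 mm) begins 54 mm behind the grasp point. The pads swing forward as they close: fully open they stand 13 mm farther back than shut.
Start: joints at [1.189, 0.536, -0.004, 1.538, 0.003, 1.067, -0.071], TCP at [201.871, -617.85, 256.29] pointing down, gripper open.
Joint ranges: [-2.7, 2.7], [-0.37, 2.16], [-1.27, 1.26], [0.24, 2.4], [-1.31, 4.45], [0.19, 1.91], [-2.76, 2.76]. Speed limits (rad/s): [2.39, 2.39, 3.14, 3.14, 3.14, 3.14, 3.14].

### API

Orientations are given as a unit quaternion [w, x, y, z].
In Python, from bench import get_state, capture, bot gives the robot as it stands.
- The arm moves only by the tool servo_tool, never from a script. Its argument "series" is a list of rows, each a list of 7 numbers: the shift along the tool's x, y, z in cm, then the turn, a rotation vector about the tool's x, y, z in rad, then the closure, from 0 (fully open) to 1 (shut). A call has 1 to 10 rows; each row shifts and turns the commanded pose from where the row before left it, along the tool's axes as they then stand; what a row does not reach is not made up. A row lasts 1/10 s, in which the tool goes at most 50 mm and 8.59 degrees, less where a joint would pass 70% of its speed; a pose out of reach is approached as far as the arm can. A call with a gripper value outside its range is refused whole. The fingers move at their own pace and stop on an object; "newtons" is the grip in N (left out, the last holds). Time passes only in rows, so rows that do not move let the fingers close. It gives the time, the measured TCP pose, the force, the opening and the grip force at its end, in the units of the state.
- get_state(): the state, without advancing time (a new reading comes with each control period).
- capture(name): name is "scene" or "top" or "wrist"; returns a dict with "pixels" (420x560x3 uint8, red, green, blue), "K" (3x3 intrinsics, pixels), "world_to_cam" (4x4, takes a point from world to camera coordinates). Camera axes: x right, y down, z forward; pixel columns grow to the right and rows downward; lengths in mm; the calibration is good to about 2 mm. A picture is of the moment at which its call begins. There is no depth.
- bot.finish_job(): hands the job in; it is judged then, once.
The state is a dict: "clock": time; "joints": joint angles; "dq": joint speeds; "effort": joint torques, N m; "tool_pos": TCP position; "orientation": TCP orientation; "ft_force": force on the tool from outside, world axes, zero at the start; "ft_torque": the same for the moment, N m; "finger_gap": finger opening in mm; "grip_force": force on a finger pad.
Only numpy, scipy, OpenCV 4.12 (cv2) and the standard library are available. Lean on these libraries where they do the work, as an engineer would, in place of code of your own. Each camera call takes 0.05 s, during which the arm holds its last target. There are 200 camera calls.

### The job

Free the shaft in the grey stand: slide the orange-handled wedge along the top of the shaft under each spring clip (two or three are fitted) until the clip is forced up and snaps off, without pulling at any clip with the fingers while it is still snapped on. Put all the clips and the wedge in the grey tray, and only after that push the red knob until the shaft is fully home against the blue bearing. Leave the wooden box behind the stand where it is.

Things in the scene. Friction and masses are not known exactly. Their poses are not given: they have to be found in the camera images.
- stand: grey shaft stand fixed to the bench, base plate 88 (x) x 340 (y) x 12 mm; origin on the bench under the shaft, x across the shaft, y along it (away from the red knob), z up. Shaft axis 50 mm above the bench. Clip stations at y = +110, -10, -130 mm. Blue bearings: cradle at y = 143 mm and block at y = -172 mm, both about 20 mm long in y and lower (56 mm) than the shaft's top
- shaft (a joint): travel of the shaft along the stand's +y, m: 0 at the start, 0.040 = fully home, the collar behind the knob against the blue bearing block. Shaft 16 mm diameter, top 58 mm above the bench, reaching to y = +155 mm of the stand. About 6 N of friction; stays where left. A cross pin (28 mm long) on the knob side of each clip meets its legs, so snapped-on clips lock the shaft
- knob (a point): centre of the red round knob (36 mm diameter, 18 mm thick along the shaft) at the shaft's -y end, 50 mm above the bench, at y = -240 mm of the stand at the start; moves with the shaft. Push its outer (-y) face towards +y
- wedge: hand wedge. Origin under the middle of its orange handle (x -20 to 20 mm, 24 mm wide in y, 34 tall). Oiled steel tongue along its +x, 10 mm wide, underside level with the handle's, tip at x = 70 mm; its top slopes straight from 3 mm at the tip to 24 mm at x = 24 mm. 120 g. Lies on its underside at the start
- tool_tray: shallow grey tray, 241 (x) x 176 (y) x 31 mm, loose on the bench, 0.6 kg; origin under its centre, inner floor 3 mm above it (230 x 165 mm), walls 28 mm high
- clip_1: spring clip at y = +110 mm of the stand (may be absent). Origin: middle of the bridge's underside; axes as the stand's. Bridge bar 64 (x) x 10 (y) x 6 mm above the origin, with cheeks at its ends (x = +-28 mm) down to 16 mm below it; on it a yellow grip tab 18 (x) x 12 (y) mm, 6 to 32 mm above the origin. Two sprung legs at x = +-13 mm reach 29 mm below the origin and grip under the shaft. 50 g
- clip_2: same kind of clip, at y = -10 mm (may be absent). Snapped on: origin 68 mm above the bench, a gap 10 mm high (over the shaft) and 21 mm wide (between the legs) under the bridge for the wedge, which comes from the stand's +y side, moving to -y. Raised 10 mm or more (2 to 6 N) it snaps off upward and stays perched upright on the shaft, origin about 84 mm high
- clip_3: same kind of clip, at y = -130 mm, nearest the knob (may be absent). Perched clips are lifted away straight up by the tab. Metal oiled and slippery, tab not. Stood down alone a clip topples onto its flat side (12 mm high)
- station_1 (a point): top of the shaft's place at clip_1's station, 58 mm above the bench. Each station has two aluminium posts at x = +-31 mm of the stand (about 15 mm wide, 46 mm clear between them), 26 mm long in y, 90 mm tall, each with a 12 mm vertical slot, open above and inward, its bottom 52 mm high, in which a clip's cheeks ride up
- wood_box: bystander: closed brown wooden box, 60x115x45 mm, origin under its centre

How it is judged (in metres and radians):
On the way, in this order (a step that is already met when the one before it is completed fails the run):
1. every fitted clip is off the shaft, the shaft not yet pushed (distance of each of clip_1, clip_2, clip_3 from where it was at the start of the episode above 0.01 m and value of joint shaft below 0.02 m), for 0.2 s.
2. all clips and the wedge lie in the tray, the shaft not yet pushed (x of clip_1 in the frame of tool_tray between -0.112 and 0.112 m and y of clip_1 in the frame of tool_tray between -0.08 and 0.08 m and z of clip_1 in the frame of tool_tray between -0.005 and 0.075 m and x of clip_2 in the frame of tool_tray between -0.112 and 0.112 m and y of clip_2 in the frame of tool_tray between -0.08 and 0.08 m and z of clip_2 in the frame of tool_tray between -0.005 and 0.075 m and x of clip_3 in the frame of tool_tray between -0.112 and 0.112 m and y of clip_3 in the frame of tool_tray between -0.08 and 0.08 m and z of clip_3 in the frame of tool_tray between -0.005 and 0.075 m and x of wedge in the frame of tool_tray between -0.112 and 0.112 m and y of wedge in the frame of tool_tray between -0.08 and 0.08 m and z of wedge in the frame of tool_tray between -0.005 and 0.05 m and value of joint shaft below 0.02 m), for 0.2 s.
At the end, for the whole second after the job is handed in: Every fitted clip and the wedge lie at rest inside the grey tray (origin within 112 mm in x and 80 mm in y of its centre, clips under 75 mm and wedge under 50 mm above its underside) and the shaft is home (0.036 m or more of 0.040) (x of clip_1 in the frame of tool_tray between -0.112 and 0.112 m and y of clip_1 in the frame of tool_tray between -0.08 and 0.08 m and z of clip_1 in the frame of tool_tray between -0.005 and 0.075 m and x of clip_2 in the frame of tool_tray between -0.112 and 0.112 m and y of clip_2 in the frame of tool_tray between -0.08 and 0.08 m and z of clip_2 in the frame of tool_tray between -0.005 and 0.075 m and x of clip_3 in the frame of tool_tray between -0.112 and 0.112 m and y of clip_3 in the frame of tool_tray between -0.08 and 0.08 m and z of clip_3 in the frame of tool_tray between -0.005 and 0.075 m and x of wedge in the frame of tool_tray between -0.112 and 0.112 m and y of wedge in the frame of tool_tray between -0.08 and 0.08 m and z of wedge in the frame of tool_tray between -0.005 and 0.05 m and linear speed of each of clip_1, clip_2, clip_3, wedge, tool_tray below 0.02 m/s and value of joint shaft above 0.036 m); the robot touches nothing.
It fails at once if the fingers pull or press on a clip that is still snapped on (contact force between the fingers and clip_1 above 2 N and distance of clip_1 from where it was at the start of the episode below 0.006 m).
It fails at once if the fingers pull or press on a clip that is still snapped on (contact force between the fingers and clip_2 above 2 N and distance of clip_2 from where it was at the start of the episode below 0.006 m).
It fails at once if the fingers pull or press on a clip that is still snapped on (contact force between the fingers and clip_3 above 2 N and distance of clip_3 from where it was at the start of the episode below 0.006 m).
It fails at once if a bystander is shoved away (distance of wood_box from where it was at the start of the episode above 0.03 m).
Of clip_1, clip_2, clip_3 only 2 to 3 are there at a start; the rules pass over those that are not, and their reading is None.
At some moment in a run one of wedge, tool_tray may be knocked a few centimetres aside while the robot is not near it.
It also fails if it takes over 210 s, if anything falls off the work surface, if the arm or the gripper's body presses on something with over 40 N, if the wrist force passes 120 N, or if a joint passes its speed limit or range.

## Working session

There is one attempt and no reset: what is moved stays moved. The work goes in short steps, Python scripts to look and compute and a tool call to move; the robot and the scene stay as the last step left them, time stands still between calls to the robot, and variables do not carry over. Pictures are saved under pics/ and viewed, at most 16 in all, crops included, and the job is handed in when it is done.

Besides the shell and the picture viewer there is one more tool, called after "Request:" as name(argument=value, ...), one argument or row to a line, values as JSON. servo_tool: Moves the arm, as the interface text tells. Its arguments: {"type":"object","properties":{"series":{"type":"array"},"newtons":{"type":"number"}},"required":["series"]}

```bash
ls; mkdir -p pics; cat > h.py <<'E'
import numpy as np, cv2
from bench import get_state, capture, bot
from scipy.spatial.transform import Rotation as R
def shot(cam,name=None):
    c=capture(cam); 
    if name: cv2.imwrite(f'pics/{name}.png',c['pixels'][:,:,::-1])
    np.savez(f'last_{cam}.npz',pixels=c['pixels'],K=np.array(c['K']),T=np.array(c['world_to_cam']))
    return np.load(f'last_{cam}.npz')
def ray(c,u,v,z):
    T=c['T'];d=T[:3,:3].T@np.linalg.solve(c['K'],[u,v,1.]);o=-T[:3,:3].T@T[:3,3]
    return o+d*(z-o[2])/d[2]
def proj(c,p):
    q=c['K']@(c['T'][:3,:3]@np.array(p,float)+c['T'][:3,3]);return q[:2]/q[2]
def Rt():
    s=get_state();q=s['orientation'];return np.array(s['tool_pos']),R.from_quat([q[1],q[2],q[3],q[0]])
def delta(p,yaw=None):
    """world target TCP -> tool shift cm (current axes)"""
    t,r=Rt();return np.round(r.inv().apply(np.array(p)-t)/10,2)
E
python3 - <<'E'
from h import *
s=get_state();print(s)
for n in('scene','top'):
    c=shot(n,n+'0');print(n,c['T'].round(2).tolist(),c['K'].tolist())
t,r=Rt();print(r.as_matrix().round(3))
E
```

```text
pics
{'clock': 0.0, 'joints': array([ 1.18882659,  0.53718488, -0.00442726,  1.53886526,  0.00260996,
        1.06727799, -0.07121423]), 'dq': array([-0.00088885, -0.00067215, -0.00124736,  0.00166597, -0.00071203,
        0.00024595, -0.00139779]), 'effort': array([-1.84829205e-04, -5.83397841e+01,  1.04876921e+00, -2.59093988e+01,
        1.24015688e-02,  9.64439590e-03, -3.34925858e-05]), 'tool_pos': array([ 201.65304993, -617.31829232,  255.40409391]), 'orientation': array([-8.40184918e-04,  9.87557538e-01,  1.57255722e-01, -2.05371694e-04]), 'ft_force': array([-0.20355036,  0.31389876, -0.07508577]), 'ft_torque': array([0.01622576, 0.01222472, 0.00435743]), 'grip_force': 0.0, 'finger_gap': 85.18695086218288}
scene [[-0.71, -0.71, -0.01, 402.9], [-0.54, 0.55, -0.63, 371.79], [0.46, -0.44, -0.77, 894.96], [0.0, 0.0, 0.0, 1.0]] [[459.71343852999973, 0.0, 265.93229839148086], [0.0, 459.71343852999973, 208.58708952452506], [0.0, 0.0, 1.0]]
top [[0.02, -1.0, 0.0, -12.86], [-0.98, -0.02, -0.17, 594.46], [0.17, 0.0, -0.99, 1135.86], [0.0, 0.0, 0.0, 1.0]] [[468.93127777556765, 0.0, 280.9803842385666], [0.0, 468.93127777556765, 216.10619873192573], [0.0, 0.0, 1.0]]
[[ 0.951  0.311 -0.001]
 [ 0.311 -0.951  0.001]
 [-0.    -0.002 -1.   ]]
```

View pics/top0.png

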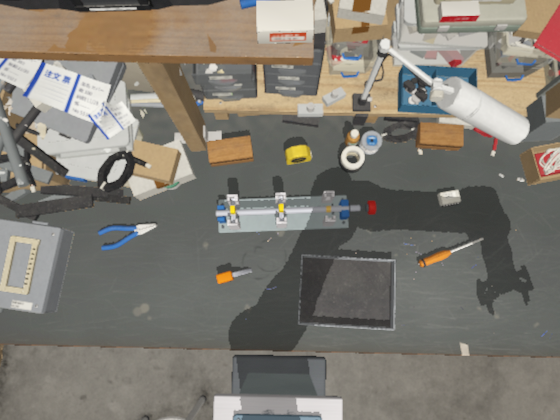

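View pics/scene0.png

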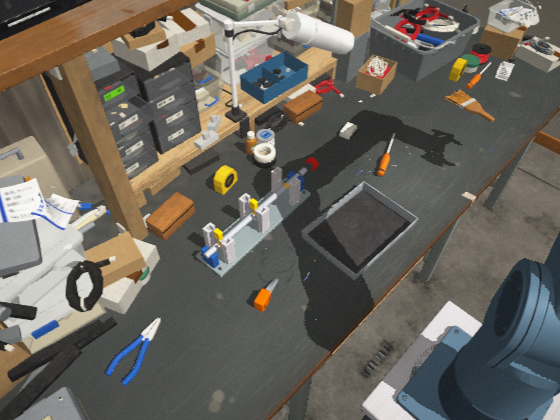

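The top view shows two clips, with yellow tabs at (233,210) and (281,209), so stations 1 and 2 are fitted and station 3 (329,206) is empty. The red knob is at (371,207), the wedge at (233,276) with its tongue pointing right, and the tray at (348,292). The scene view agrees.

```bash
cat > seg.py <<'E'
from h import *
H={'yellow':((20,120,100),(35,255,255)),'orange':((5,170,120),(17,255,255)),'blue':((100,120,60),(118,255,255)),'red':((0,170,60),(4,255,255)),'red2':((174,150,60),(180,255,255))}
def blobs(c,col,roi=None,amin=12):
    hsv=cv2.cvtColor(c['pixels'],cv2.COLOR_RGB2HSV);m=cv2.inRange(hsv,*H[col])
    if roi: k=np.zeros_like(m);k[roi[2]:roi[3],roi[0]:roi[1]]=255;m&=k
    n,l,s,ce=cv2.connectedComponentsWithStats(m)
    return [(s[i,4],s[i,:4].tolist(),ce[i].round(1).tolist()) for i in range(1,n) if s[i,4]>=amin],l
def tri(c1,p1,c2,p2):
    P=[c['K']@c['T'][:3] for c in(c1,c2)]
    X=cv2.triangulatePoints(*P,np.array(p1,float).reshape(2,1),np.array(p2,float).reshape(2,1))[:,0];return X[:3]/X[3]
E
python3 - <<'E'
from seg import *
t=np.load('last_top.npz');s=np.load('last_scene.npz')
for n,c,roi in(('top',t,(190,420,150,340)),('scene',s,(180,440,140,330))):
    for k in H: print(n,k,blobs(c,k,roi)[0])
for n,c,(x0,x1,y0,y1) in(('a',t,(195,405,180,335)),('b',s,(190,420,150,320))):
    im=cv2.resize(c['pixels'][y0:y1,x0:x1,::-1],None,fx=3.4,fy=3.4,interpolation=cv2.INTER_CUBIC);cv2.imwrite(f'pics/crop{n}.png',im)
E
```

```text
top yellow [(np.int32(290), [285, 150, 26, 15], [296.7, 155.7]), (np.int32(40), [278, 204, 6, 8], [280.8, 207.3]), (np.int32(41), [230, 206, 6, 8], [232.2, 209.4]), (np.int32(18), [327, 206, 3, 6], [328.0, 208.5])]
top orange [(np.int32(149), [216, 271, 17, 13], [224.1, 276.8])]
top blue [(np.int32(49), [339, 200, 10, 6], [344.0, 202.5]), (np.int32(34), [217, 205, 8, 5], [220.4, 207.1]), (np.int32(70), [340, 210, 9, 9], [344.0, 214.3]), (np.int32(45), [217, 216, 9, 7], [221.4, 219.1])]
top red [(np.int32(91), [368, 201, 8, 13], [371.7, 206.9])]
top red2 []
scene yellow [(np.int32(440), [213, 165, 25, 30], [223.6, 178.7]), (np.int32(78), [250, 198, 8, 12], [253.4, 203.6]), (np.int32(86), [214, 228, 9, 13], [218.0, 233.9])]
scene orange [(np.int32(56), [246, 140, 10, 11], [250.7, 143.1]), (np.int32(141), [378, 153, 12, 23], [383.5, 163.7]), (np.int32(51), [180, 198, 12, 15], [184.8, 205.1]), (np.int32(263), [254, 288, 17, 23], [262.0, 299.3])]
scene blue [(np.int32(47), [287, 171, 9, 9], [290.2, 174.5]), (np.int32(54), [297, 176, 8, 15], [301.4, 181.5]), (np.int32(177), [201, 246, 18, 22], [210.5, 257.5])]
scene red [(np.int32(92), [305, 157, 14, 13], [312.4, 162.1])]
scene red2 []
```

View pics/cropa.png

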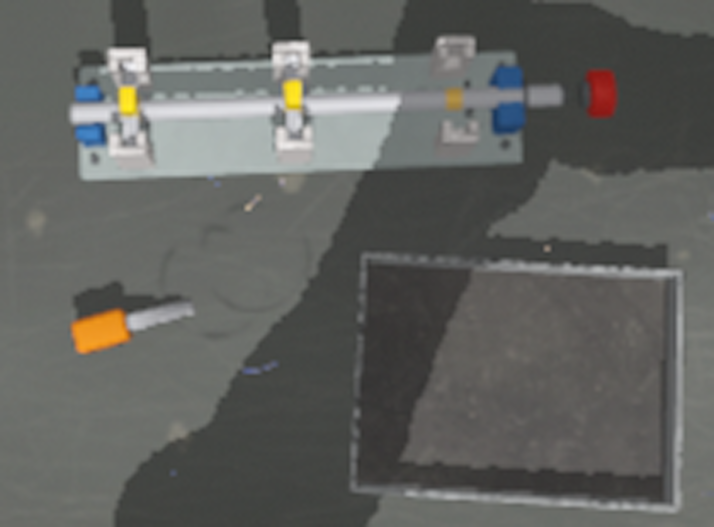

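The crop shows the base plate corners at crop (82,68), (515,52), (522,162) and (83,180). The wedge lies with its tongue towards -y. Station 3 shows only a yellowish patch at (453,97), with no bridge.

```bash
python3 - <<'E'
from seg import *
t=np.load('last_top.npz');s=np.load('last_scene.npz')
f=lambda u,v:(u/3.4+195,v/3.4+180)
print('plate',[ray(t,*f(*p),12).round(0) for p in((82,68),(515,52),(522,162),(83,180))])
k=tri(t,(371.7,206.9),s,(312.4,162.1));a=tri(t,(280.8,207.3),s,(253.4,203.6));b=tri(t,(232.2,209.4),s,(218,233.9))
print('knob',k,'tab2',a,'tab1',b)
d=b-a;print(np.hypot(*d[:2]),np.arctan2(-d[0],d[1]))
d=b-k;print('yaw knob->tab1',np.arctan2(-d[0],d[1]))
print('shaft tip',ray(t,*f(70,113),50),'knob', ray(t,*f(601,93),50))
print('tray rim',[ray(t,*f(*p),31).round(0) for p in((362,255),(681,270),(678,508),(354,490))])
print('wedge', 'handle blob z34',ray(t,224.1,276.8,30), 'tip',ray(t,*f(193,309),3),tri(t,(224.1,276.8),s,(262,299.3)))
E
```

```text
plate [array([641., 165.,  12.]), array([ 661., -170.,   12.]), array([ 575., -175.,   12.]), array([553., 160.,  12.])]
knob [ 622.80373751 -228.87192204   52.89872235] tab2 [610.18290264   1.9121784   86.10238449] tab1 [602.05255881 121.49468681  87.22221666]
119.85857836075658 0.06788493486950185
yaw knob->tab1 0.05915793675326314
shaft tip [598.27266739 167.40873123  50.        ] knob [ 623.01230674 -229.06534672   50.        ]
tray rim [array([499., -53.,  31.]), array([ 494., -291.,   31.]), array([ 321., -286.,   31.]), array([328., -50.,  31.])]
wedge handle blob z34 [439.61099271 141.07342483  30.        ] tip [457.60087313  73.52842462   3.        ] [439.96347314 142.43048606  17.68930868]
```

```bash
cat >> h.py <<'E'
def plan(p=None,yaw=None,step=45.):
    """rows: first rotate to yaw (tool kept vertical), then straight to p"""
    t,r=Rt();m=r.as_matrix();y0=np.arctan2(m[1,0],m[0,0])
    if yaw is None: yaw=y0
    tgt=R.from_euler('z',yaw)*R.from_euler('x',np.pi)
    w=(r.inv()*tgt).as_rotvec();n=int(np.ceil(np.linalg.norm(w)/0.14)) if np.linalg.norm(w)>4e-3 else 0
    print('at',t.round(1),'yaw',round(y0,3))
    if n: print(n,'x turn',(w/n).round(3))
    if p is not None:
        d=tgt.inv().apply(np.array(p)-t)/10;k=max(1,int(np.ceil(np.linalg.norm(d)*10/step)))
        print(k,'x shift',(d/k).round(3),'total',d.round(2))
E
python3 - <<'E'
from h import *
plan([480,-200,280],1.823)
E
```

```text
at [ 201.7 -617.4  255.5] yaw 0.316
11 x turn [-0.    -0.    -0.137]
12 x shift [ 2.789  3.114 -0.204] total [33.47 37.36 -2.45]
```

Request:
servo_tool(
  series=[
    [0,0,0,0,0,-0.137,0],
    [0,0,0,0,0,-0.137,0],
    [0,0,0,0,0,-0.137,0],
    [0,0,0,0,0,-0.137,0],
    [0,0,0,0,0,-0.137,0],
    [0,0,0,0,0,-0.137,0],
    [0,0,0,0,0,-0.137,0],
    [0,0,0,0,0,-0.137,0],
    [0,0,0,0,0,-0.137,0],
    [0,0,0,0,0,-0.137,0],
  ],
)

```text
clock: 1.1
tool_pos: [201.7, -617.5, 255.8]
orientation: [-0.0, 0.663, 0.748, 0.0]
ft_force: [0.6, 0.6, 0.0]
finger_gap: 85.1
grip_force: 0.0
```

Request:
servo_tool(
  series=[
    [2.8,3.1,-0.2,0,0,-0.137,0],
    [2.8,3.1,-0.2,0,0,0,0],
    [2.8,3.1,-0.2,0,0,0,0],
    [2.8,3.1,-0.2,0,0,0,0],
    [2.8,3.1,-0.2,0,0,0,0],
    [2.8,3.1,-0.2,0,0,0,0],
    [2.8,3.1,-0.2,0,0,0,0],
    [2.8,3.1,-0.2,0,0,0,0],
    [2.8,3.1,-0.2,0,0,0,0],
    [2.8,3.1,-0.2,0,0,0,0],
  ],
)

```text
clock: 2.1
tool_pos: [437.2, -271.4, 276.2]
orientation: [-0.0, 0.613, 0.79, -0.0]
ft_force: [1.2, -0.3, 0.3]
finger_gap: 85.1
grip_force: 0.0
```

```bash
python3 - <<'E'
from h import *
plan([440,110,260],1.823)
print(get_state()['joints'].round(2))
E
```

```text
at [ 437.2 -271.4  276.2] yaw 1.823
9 x shift [4.096 1.087 0.18 ] total [36.86  9.79  1.62]
[ 0.89  0.33 -0.51  1.85  0.19  1.01  0.55]
```

Request:
servo_tool(
  series=[
    [4.1,1.1,0.2,0,0,0,0],
    [4.1,1.1,0.2,0,0,0,0],
    [4.1,1.1,0.2,0,0,0,0],
    [4.1,1.1,0.2,0,0,0,0],
    [4.1,1.1,0.2,0,0,0,0],
    [4.1,1.1,0.2,0,0,0,0],
    [4.1,1.1,0.2,0,0,0,0],
    [4.1,1.1,0.2,0,0,0,0],
    [4.1,1.1,0.2,0,0,0,0],
    [0,0,0,0,0,0,0],
  ],
)

```text
clock: 3.1
tool_pos: [439.8, 115.3, 258.5]
orientation: [-0.001, 0.609, 0.793, 0.001]
ft_force: [0.1, -0.1, -1.1]
finger_gap: 85.5
grip_force: 0.0
```

```bash
python3 - <<'E'
from seg import *
c=shot('wrist','w1')
print(get_state()['tool_pos'],-c['T'][:3,:3].T@c['T'][:3,3])
for k in('orange','yellow','blue','red'):print(k,blobs(c,k,amin=60)[0])
print(proj(c,[440,142,34]),proj(c,[457.6,73.5,3]))
E
```

```text
[440.03067129 112.01370844 258.20186481] [419.5551184  195.50087545 376.87866256]
orange [(np.int32(814), [275, 125, 27, 46], [290.4, 148.6])]
yellow [(np.int32(640), [454, 222, 37, 27], [471.6, 235.0]), (np.int32(984), [493, 335, 56, 31], [517.4, 349.5])]
blue [(np.int32(595), [428, 164, 32, 28], [443.3, 176.5]), (np.int32(243), [473, 177, 18, 21], [481.6, 187.3])]
red []
[287.09191798 149.63301308] [285.64377172 211.90930603]
```

View pics/w1.png

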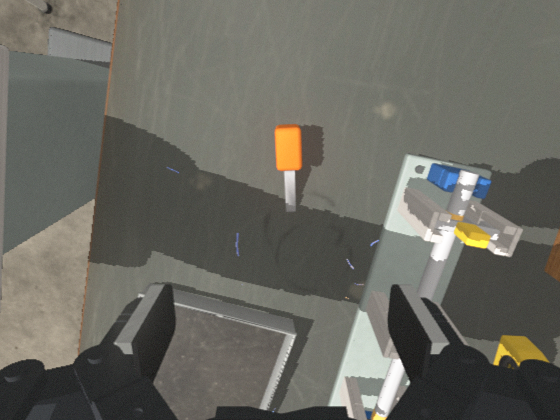

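The wrist view shows the wedge handle at (288,148), its tip at (291,211), and no obstacle around it.

```bash
python3 - <<'E'
from seg import *
c=np.load('last_wrist.npz');g=cv2.cvtColor(c['pixels'],cv2.COLOR_RGB2HSV)
m=cv2.inRange(g,*H['orange']);m[:, :200]=0
p=cv2.minAreaRect(cv2.findContours(m,0,2)[0][0]);b=cv2.boxPoints(p)
print(b.round(1).tolist()); q=np.array([ray(c,*x,34)[:2] for x in b]);print(q.round(1).tolist())
# tongue: bright grey below handle
v=(g[...,2]>130)&(g[...,1]<60);v[:172]=0;v[230:]=0;v[:,:275]=0;v[:,310:]=0
ys,xs=np.nonzero(v);print(len(ys),ys.max(),xs[ys>ys.max()-4].mean())
tip=ray(c,xs[ys>ys.max()-4].mean(),ys.max(),2);print(tip)
P=q.mean(0);d=tip[:2]-P;print('ctr',P,'len',np.hypot(*d),'dir',np.arctan2(d[1],d[0]))
E
```

```text
[[274.20001220703125, 125.30000305175781], [299.8999938964844, 123.9000015258789], [302.29998779296875, 169.0], [276.5, 170.3000030517578]]
[[423.1, 160.1], [445.0, 167.2], [458.3, 128.3], [435.6, 120.9]]
365 205 290.27272727272725
[460.39052253  81.81209472   2.        ]
ctr [440.50697902 144.10002592] len 65.3845675659163 dir -1.26180123355568
```

```bash
python3 - <<'E'
from h import *
plan([439.2,147.8,90],1.89)
E
```

```text
at [440.  112.  258.2] yaw 1.829
1 x turn [-0.    -0.001 -0.061]
4 x shift [0.856 0.261 4.205] total [ 3.42  1.04 16.82]
```

Request:
servo_tool(
  series=[
    [0,0,0,0,0,-0.061,0],
    [0.86,0.26,4.2,0,0,0,0],
    [0.86,0.26,4.2,0,0,0,0],
    [0.86,0.26,4.2,0,0,0,0],
    [0.86,0.26,4.2,0,0,0,0],
    [0,0,0,0,0,0,0],
    [0,0,0,0,0,0,0],
  ],
)

```text
clock: 3.85
tool_pos: [439.8, 144.1, 90.4]
orientation: [-0.0, 0.588, 0.809, -0.001]
ft_force: [0.6, -0.7, 0.4]
finger_gap: 85.6
grip_force: 0.0
```

```bash
python3 - <<'E'
from h import *
plan([439.2,147.8,29.5],1.89)
E
```

```text
at [439.8 144.1  90.4] yaw 1.883
1 x turn [-0.002  0.001 -0.007]
2 x shift [0.187 0.031 3.046] total [0.37 0.06 6.09]
```

Request:
servo_tool(
  newtons=60,
  series=[
    [0.18,0.03,2,0,0,-0.007,0],
    [0.18,0.03,2,0,0,0,0],
    [0,0,2,0,0,0,0],
    [0,0,0,0,0,0,0],
    [0,0,0,0,0,0,1],
    [0,0,0,0,0,0,1],
    [0,0,0,0,0,0,1],
    [0,0,0,0,0,0,1],
    [0,0,0,0,0,0,1],
    [0,0,0,0,0,0,1],
  ],
)

```text
clock: 4.85
tool_pos: [439.8, 148.7, 31.1]
orientation: [0.0, 0.585, 0.811, 0.0]
ft_force: [-1.5, -1.5, 8.8]
finger_gap: 22.9
grip_force: 58.8
```

Request:
servo_tool(
  series=[
    [0,0,0,0,0,0,1],
    [0,0,0,0,0,0,1],
    [0,0,0,0,0,0,1],
    [0,0,0,0,0,0,1],
  ],
)

```text
clock: 5.25
tool_pos: [439.8, 148.7, 31.1]
orientation: [0.001, 0.585, 0.811, 0.0]
ft_force: [-0.7, -1.1, 9.5]
finger_gap: 23.2
grip_force: 58.8
```

Request:
servo_tool(
  newtons=100,
  series=[
    [0,0,-2,0,0,0,1],
    [0,0,-4,0,0,0,1],
    [0,0,-4,0,0,0,1],
    [0,0,-4,0,0,0,1],
    [0,0,0,0,0,0.13,1],
    [0,0,0,0,0,0.126,1],
    [0,0,0,0,0,0,1],
    [0,0,0,0,0,0,1],
  ],
)

```text
clock: 6.05
tool_pos: [439.1, 148.6, 170.2]
orientation: [-0.0, 0.683, 0.731, -0.0]
ft_force: [0.1, -0.4, -1.8]
finger_gap: 22.5
grip_force: 98.1
```

```bash
python3 - <<'E'
from h import *
plan([596.6,221.1,150],1.632)
E
```

```text
at [439.1 148.6 170.2] yaw 1.639
1 x turn [-0.     0.     0.007]
4 x shift [1.567 4.041 0.505] total [ 6.27 16.17  2.02]
```

Request:
servo_tool(
  series=[
    [1.57,4.04,0.5,0,0,0.007,1],
    [1.57,4.04,0.5,0,0,0,1],
    [1.57,4.04,0.5,0,0,0,1],
    [1.57,4.04,0.5,0,0,0,1],
    [0,0,0,0,0,0,1],
    [0,0,0,0,0,0,1],
    [0,0,0,0,0,0,1],
  ],
)

```text
clock: 6.75
tool_pos: [595.8, 220.5, 149.7]
orientation: [-0.0, 0.686, 0.728, -0.001]
ft_force: [-0.4, 0.4, -1.5]
finger_gap: 22.2
grip_force: 98.5
```

```bash
python3 - <<'E'
from seg import *
print(Rt()[0])
c=shot('wrist','w2');shot('scene','s2')
for k in('orange','yellow','blue','red'):print(k,blobs(c,k,amin=60)[0])
E
```

```text
[595.81951745 220.48162604 149.68841765]
orange [(np.int32(7313), [250, 255, 63, 124], [281.0, 316.6])]
yellow [(np.int32(152), [291, 379, 7, 33], [294.1, 397.4]), (np.int32(78), [267, 380, 4, 32], [268.1, 398.7])]
blue []
red []
```

View pics/w2.png

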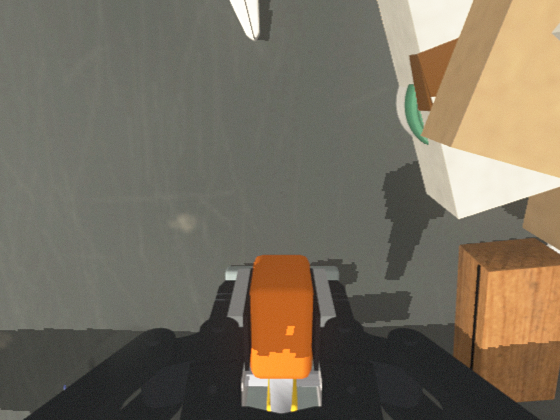

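The held wedge's tongue (column about 281) is centred on clip 1's tab (columns 267–298), so it is aligned laterally.

Request:
servo_tool(
  series=[
    [0,0,3,0,0,0,1],
    [0,0,2.9,0,0,0,1],
    [0,0,0,0,0,0,1],
    [0,0,0,0,0,0,1],
  ],
)

```text
clock: 7.25
tool_pos: [596.7, 220.7, 91.9]
orientation: [-0.0, 0.687, 0.727, -0.0]
ft_force: [0.2, -0.4, -0.4]
finger_gap: 22.5
grip_force: 98.9
```

```bash
python3 - <<'E'
from seg import *
plan([599.9,163,90.6],1.632)
c=shot('scene');im=c['pixels'][170:310,150:330,::-1];cv2.imwrite('pics/s3.png',cv2.resize(im,None,fx=4,fy=4,interpolation=cv2.INTER_CUBIC))
E
```

```text
at [596.7 220.7  91.9] yaw 1.628
2 x shift [-2.891 -0.018  0.067] total [-5.78 -0.04  0.13]
```

View pics/s3.png

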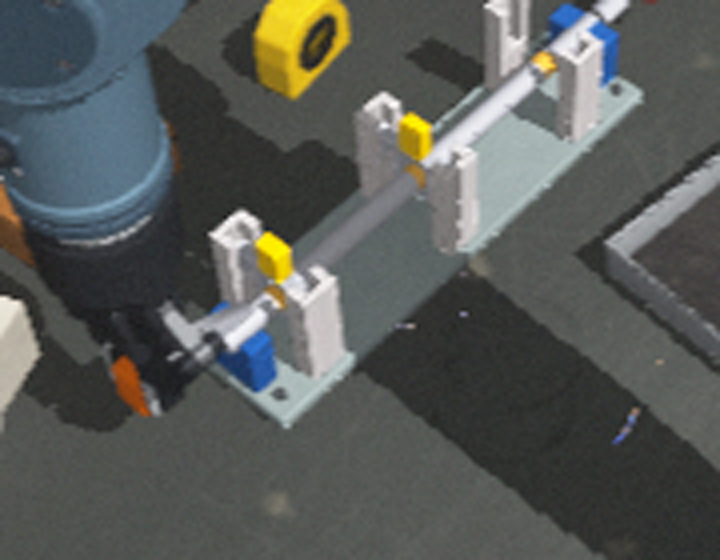

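Station 3 holds only a painted band and no clip. The tongue is lined up with the shaft end, so I'm advancing.

Request:
servo_tool(
  series=[
    [-1,0,0.1,0,0,0,1],
    [-1,0,0,0,0,0,1],
    [-0.7,0,0,0,0,0,1],
    [-0.7,0,0,0,0,0,1],
    [-0.5,0,0,0,0,0,1],
    [0,0,0,0,0,0,1],
  ],
)

```text
clock: 7.9
tool_pos: [599.2, 180.8, 90.0]
orientation: [0.0, 0.687, 0.727, -0.0]
ft_force: [0.1, 0.1, -2.7]
finger_gap: 22.3
grip_force: 98.5
```

Request:
servo_tool(
  series=[
    [-0.5,0,0,0,0,0,1],
    [-0.5,0,0,0,0,0,1],
    [-0.5,0,0,0,0,0,1],
    [0,0,0,0,0,0,1],
  ],
)

```text
clock: 8.3
tool_pos: [600.6, 165.1, 90.4]
orientation: [0.001, 0.687, 0.726, -0.0]
ft_force: [1.0, 0.4, -0.7]
finger_gap: 22.2
grip_force: 98.5
```

```bash
python3 - <<'E'
from seg import *
plan([600.3,162.4,91],1.632);print(get_state()['ft_force'])
c=shot('scene');im=c['pixels'][170:310,150:330,::-1];cv2.imwrite('pics/s4.png',cv2.resize(im,None,fx=4,fy=4,interpolation=cv2.INTER_CUBIC))
print(blobs(c,'yellow',(195,270,190,250))[0])
E
```

```text
at [600.6 165.1  90.4] yaw 1.626
1 x turn [ 0.     0.002 -0.006]
1 x shift [-0.272 -0.051 -0.061] total [-0.27 -0.05 -0.06]
[ 0.99623032  0.39386878 -0.71603705]
[(np.int32(39), [215, 190, 13, 5], [221.3, 191.3]), (np.int32(78), [249, 198, 9, 12], [253.3, 203.6]), (np.int32(75), [214, 225, 10, 12], [218.8, 230.1])]
```

Request:
servo_tool(
  series=[
    [-0.4,0,0,0,0,0,1],
    [-0.4,0,0,0,0,0,1],
    [0,0,0,0,0,0,1],
    [0,0,0,0,0,0,1],
  ],
)

```text
clock: 8.75
tool_pos: [600.7, 158.8, 90.4]
orientation: [0.0, 0.687, 0.727, -0.0]
ft_force: [0.6, 0.3, -0.3]
finger_gap: 22.6
grip_force: 98.6
```

```bash
python3 - <<'E'
from seg import *
c=shot('scene');im=c['pixels'][170:310,150:330,::-1];cv2.imwrite('pics/s4.png',cv2.resize(im,None,fx=4,fy=4,interpolation=cv2.INTER_CUBIC))
print(blobs(c,'yellow',(195,270,190,250))[0],get_state()['ft_force'])
for z in(68,78,84,88):print(z,proj(c,[603.5,121.7,z+19]))
E
```

```text
[(np.int32(38), [217, 190, 11, 5], [222.0, 191.4]), (np.int32(78), [249, 198, 9, 12], [253.3, 203.6]), (np.int32(39), [216, 223, 6, 11], [219.1, 227.9])] [-0.28751082  0.51862685 -0.9039332 ]
68 [217.42623909 233.63045971]
78 [217.0056136  231.01994327]
84 [216.7502258  229.43493698]
88 [216.57869328 228.37035937]
```

View pics/s4.png

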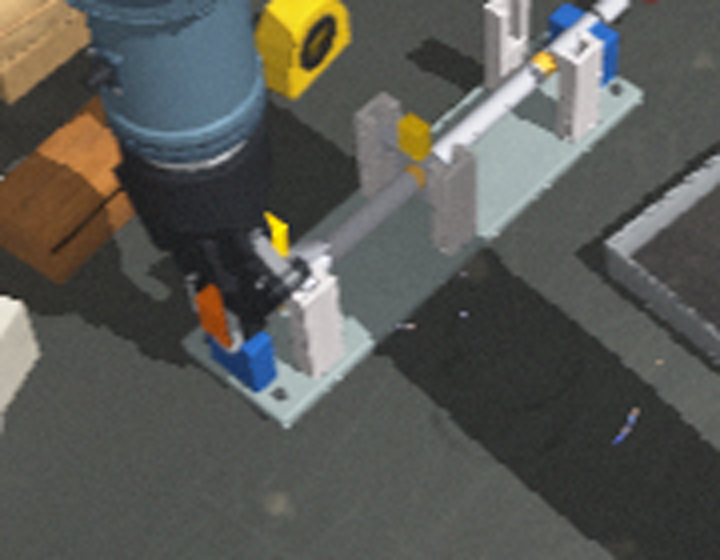

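The tab is partly hidden by the finger, but it has risen. I'm backing out to see whether it stays perched.

Request:
servo_tool(
  series=[
    [1,0,0,0,0,0,1],
    [2,0,0,0,0,0,1],
    [3,0,0,0,0,0,1],
    [2,0,0,0,0,0,1],
    [0,0,-3,0,0,0,1],
    [0,0,-4,0,0,0,1],
    [0,0,0,0,0,0,1],
    [0,0,0,0,0,0,1],
  ],
)

```text
clock: 9.6
tool_pos: [596.3, 240.0, 161.2]
orientation: [0.0, 0.686, 0.727, 0.001]
ft_force: [-1.1, 0.0, -2.0]
finger_gap: 22.5
grip_force: 98.5
```

```bash
python3 - <<'E'
from seg import *
c=shot('scene');print(blobs(c,'yellow',(195,270,190,250))[0])
t=shot('top');print(blobs(t,'yellow',(200,350,190,250))[0])
plan([605,80,165],1.632)
E
```

```text
[(np.int32(40), [215, 190, 13, 5], [221.4, 191.3]), (np.int32(78), [250, 198, 8, 12], [253.4, 203.6]), (np.int32(94), [213, 223, 10, 13], [217.1, 228.8])]
[(np.int32(44), [230, 203, 6, 9], [232.2, 207.2]), (np.int32(40), [278, 204, 6, 8], [280.8, 207.3]), (np.int32(18), [327, 206, 3, 6], [328.0, 208.5])]
at [595.2 238.9 159.2] yaw 1.628
1 x turn [-0.002  0.001 -0.004]
4 x shift [-3.98e+00  2.00e-03 -1.45e-01] total [-1.592e+01  1.000e-02 -5.800e-01]
```

Clip 1 is perched at the right height. Next is clip 2.

Request:
servo_tool(
  series=[
    [0,0,-3,0,0,0,1],
    [-3.8,0,0,0,0,0,1],
    [-3.8,0,0,0,0,0,1],
    [-3.7,0,0,0,0,0,1],
    [-3.7,0,0,0,0,0,1],
    [0,0,0,0,0,0,1],
    [0,0,0,0,0,0,1],
    [0,0,0,0,0,0,1],
  ],
)

```text
clock: 10.5
tool_pos: [603.9, 90.6, 189.6]
orientation: [-0.001, 0.686, 0.728, -0.0]
ft_force: [0.6, 0.4, -1.4]
finger_gap: 22.7
grip_force: 98.6
```

```bash
python3 - <<'E'
from h import *
plan([604.8,88.7,91],1.632)
E
```

```text
at [603.9  90.6 189.6] yaw 1.63
3 x shift [-0.066  0.026  3.287] total [-0.2   0.08  9.86]
```

Request:
servo_tool(
  series=[
    [-0.1,0.04,3.3,0,0,0,1],
    [-0.1,0.04,3.3,0,0,0,1],
    [0,0,3.2,0,0,0,1],
    [0,0,0,0,0,0,1],
    [0,0,0,0,0,0,1],
    [0,0,0,0,0,0,1],
  ],
)

```text
clock: 11.1
tool_pos: [605.3, 88.5, 92.6]
orientation: [-0.0, 0.686, 0.728, 0.0]
ft_force: [0.3, -0.6, -2.0]
finger_gap: 22.5
grip_force: 102.3
```

```bash
python3 - <<'E'
from seg import *
plan([607.5,39.5,90.6],1.632);print(get_state()['ft_force'])
c=shot('wrist');print(blobs(c,'yellow',amin=40)[0],blobs(c,'orange',amin=400)[0])
c=shot('scene');im=c['pixels'][150:290,180:360,::-1];cv2.imwrite('pics/s5.png',cv2.resize(im,None,fx=4,fy=4,interpolation=cv2.INTER_CUBIC))
E
```

```text
at [605.3  88.5  92.6] yaw 1.629
2 x shift [-2.45  -0.041  0.099] total [-4.9  -0.08  0.2 ]
[ 0.25051221 -0.55186013 -1.99135053]
[(np.int32(4186), [253, 222, 64, 72], [283.7, 258.4]), (np.int32(1631), [477, 369, 81, 51], [519.4, 391.3])] [(np.int32(5419), [249, 275, 64, 107], [280.7, 335.7])]
```

View pics/s5.png

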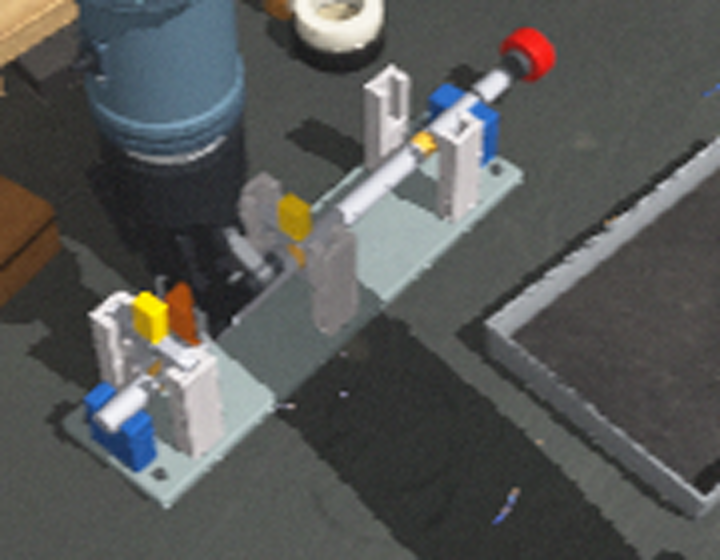

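Clip 1 is perched, and the wedge is on the shaft in front of clip 2.

Request:
servo_tool(
  series=[
    [-0.8,0,0.2,0,0,0,1],
    [-0.8,0,0,0,0,0,1],
    [-0.7,0,0,0,0,0,1],
    [-0.6,0,0,0,0,0,1],
    [-0.5,0,0,0,0,0,1],
    [-0.5,0,0,0,0,0,1],
    [-0.5,0,0,0,0,0,1],
    [-0.5,0,0,0,0,0,1],
    [0,0,0,0,0,0,1],
    [0,0,0,0,0,0,1],
  ],
)

```text
clock: 12.2
tool_pos: [608.4, 38.1, 90.5]
orientation: [0.0, 0.687, 0.727, 0.0]
ft_force: [0.9, 0.3, -0.6]
finger_gap: 22.3
grip_force: 102.3
```

```bash
python3 - <<'E'
from seg import *
plan([607.9,38,90.6],1.632)
c=shot('scene');print(blobs(c,'yellow',(200,290,185,250))[0])
E
```

```text
at [608.4  38.1  90.5] yaw 1.628
1 x turn [ 0.     0.    -0.004]
1 x shift [-0.004 -0.052 -0.015] total [-0.   -0.05 -0.01]
[(np.int32(51), [214, 185, 9, 10], [217.8, 188.9]), (np.int32(93), [213, 223, 9, 13], [217.1, 228.8])]
```

Request:
servo_tool(
  series=[
    [1,0,0,0,0,0,1],
    [2,0,0,0,0,0,1],
    [2,0,0,0,0,0,1],
    [0,0,0,0,0,0,1],
    [0,0,0,0,0,0,1],
    [0,0,-4,0,0,0,1],
    [0,0,-4,0,0,0,1],
    [0,0,-2,0,0,0,1],
    [0,0,0,0,0,0,1],
    [0,0,0,0,0,0,1],
  ],
)

```text
clock: 13.25
tool_pos: [605.3, 87.0, 189.9]
orientation: [0.0, 0.687, 0.727, -0.0]
ft_force: [-0.3, -0.3, -0.2]
finger_gap: 22.0
grip_force: 102.3
```

```bash
python3 - <<'E'
from seg import *
c=shot('scene');print(blobs(c,'yellow',(200,290,185,250))[0]);t=shot('top');print(blobs(t,'yellow',(200,350,190,250))[0])
print(proj(c,[610.2,1.9,103]))
# tray check
im=t['pixels'][235:335,280:420,::-1];cv2.imwrite('pics/t5.png',cv2.resize(im,None,fx=4,fy=4,interpolation=cv2.INTER_CUBIC))
plan([370,-120,190],np.pi)
E
```

```text
[(np.int32(84), [249, 193, 9, 12], [253.2, 198.4]), (np.int32(93), [213, 223, 9, 13], [217.1, 228.8])]
[(np.int32(18), [327, 206, 3, 6], [328.0, 208.5])]
[252.94108797 198.98948676]
at [604.5  87.2 188.7] yaw 1.627
11 x turn [-0.    -0.    -0.138]
7 x shift [ 3.35  -2.96  -0.019] total [ 23.45 -20.72  -0.13]
```

View pics/t5.png

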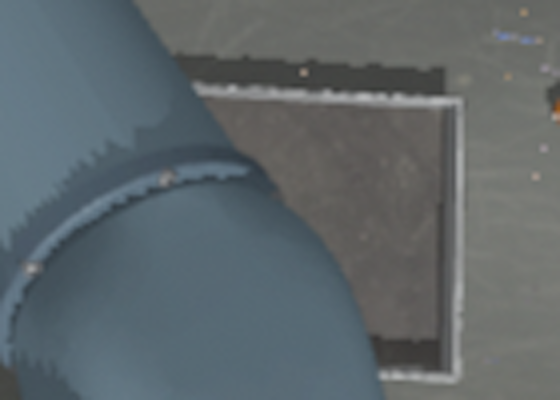

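Both clips are now perched (tab 2 moved from row 203.6 to 198.4) and the tray is unmoved. Next I take the wedge to the tray.

```bash
python3 - <<'E'
from h import *
plan([448,-97,190],1.632)
E
```

```text
at [604.5  87.2 188.7] yaw 1.627
1 x turn [-0.003  0.001 -0.005]
6 x shift [-2.905 -2.791 -0.022] total [-17.43 -16.75  -0.13]
```

Request:
servo_tool(
  series=[
    [-2.9,-2.8,0,0,0,0,1],
    [-2.9,-2.8,0,0,0,0,1],
    [-2.9,-2.8,0,0,0,0,1],
    [-2.9,-2.8,0,0,0,0,1],
    [-2.9,-2.8,0,0,0,0,1],
    [-2.9,-2.8,0,0,0,0,1],
    [0,0,0,0,0,0,1],
    [0,0,0,0,0,0,1],
  ],
)

```text
clock: 14.15
tool_pos: [446.7, -95.9, 189.5]
orientation: [-0.001, 0.687, 0.726, -0.0]
ft_force: [-0.0, 0.7, -1.5]
finger_gap: 22.3
grip_force: 102.3
```

```bash
python3 - <<'E'
from h import *
plan([448,-97,37],1.632)
t=shot('top')
print([proj(t,p).round(1) for p in ([499,-53,31],[494,-291,31],[321,-286,31],[328,-50,31])])
E
```

```text
at [446.7 -95.9 189.5] yaw 1.626
1 x turn [-0.002 -0.    -0.006]
4 x shift [-0.03   0.032  3.812] total [-0.12  0.13 15.25]
[array([301.5, 255.1]), array([395.2, 259.3]), array([394.5, 329.2]), array([299.1, 324. ])]
```

Request:
servo_tool(
  series=[
    [0,0.1,4,0,0,0,1],
    [0,0,4,0,0,0,1],
    [0,0,4,0,0,0,1],
    [0,0,2,0,0,0,1],
    [0,0,1,0,0,0,1],
    [0,0,0.3,0,0,0,1],
    [0,0,0,0,0,0,1],
    [0,0,0,0,0,0,0.5],
    [0,0,0,0,0,0,0.5],
    [0,0,0,0,0,0,0.5],
  ],
)

```text
clock: 15.2
tool_pos: [449.2, -95.3, 38.0]
orientation: [0.001, 0.687, 0.727, 0.0]
ft_force: [0.3, -0.3, -0.1]
finger_gap: 42.5
grip_force: 0.0
```

Request:
servo_tool(
  series=[
    [0,0,0,0,0,0,0.5],
    [0,0,0,0,0,0,0.5],
    [0,0,-2,0,0,0,0.5],
    [0,0,-4,0,0,0,0.5],
    [0,0,-4,0,0,0,0.5],
    [0,0,-4,0,0,0,0.5],
    [0,0,-2,0,0,0,0.5],
    [0,0,0,0,0,0,0.5],
    [0,0,0,0,0,0,0.5],
    [0,0,0,0,0,0,0.5],
  ],
)

```text
clock: 16.2
tool_pos: [447.7, -95.0, 196.1]
orientation: [-0.001, 0.687, 0.727, -0.001]
ft_force: [-0.1, 0.1, -0.2]
finger_gap: 42.5
grip_force: 0.0
```

```bash
python3 - <<'E'
from seg import *
c=shot('wrist');print(blobs(c,'orange',amin=100)[0],proj(c,[448,-101,37]))
plan([609,70,200],0.06)
plan([609,70,200],0.06+np.pi)
print(get_state()['joints'].round(2))
E
```

```text
[(np.int32(674), [271, 170, 32, 57], [290.1, 192.3])] [279.86425356 204.22604691]
at [447.7 -95.  196. ] yaw 1.628
12 x turn [-0.     0.     0.131]
6 x shift [ 2.849 -2.583 -0.066] total [ 17.09 -15.5   -0.4 ]
at [447.7 -95.  196. ] yaw 1.628
12 x turn [-0.    -0.    -0.131]
6 x shift [-2.849  2.583 -0.066] total [-17.09  15.5   -0.4 ]
[ 0.65  0.37 -0.64  2.05  0.3   0.81 -0.11]
```

The wedge lies in the tray, with its handle seen at (290,192). Next I rotate for the clips.

Request:
servo_tool(
  series=[
    [0,0,0,0,0,0.131,0.5],
    [0,0,0,0,0,0.131,0.5],
    [0,0,0,0,0,0.131,0.5],
    [0,0,0,0,0,0.131,0.5],
    [0,0,0,0,0,0.131,0.5],
    [0,0,0,0,0,0.131,0.5],
    [0,0,0,0,0,0.131,0.5],
    [0,0,0,0,0,0.131,0.5],
    [0,0,0,0,0,0.131,0.5],
    [0,0,0,0,0,0.131,0.5],
  ],
)

```text
clock: 17.25
tool_pos: [447.9, -94.9, 196.1]
orientation: [-0.0, 0.988, 0.156, -0.001]
ft_force: [-0.3, 0.1, 0.6]
finger_gap: 42.8
grip_force: 0.0
```

Request:
servo_tool(
  series=[
    [0,0,0,0,0,0.131,0.5],
    [0,0,0,0,0,0.131,0.5],
    [2.85,-2.58,-0.2,0,0,0,0.5],
    [2.85,-2.58,-0.2,0,0,0,0.5],
    [2.85,-2.58,0,0,0,0,0.5],
    [2.85,-2.58,0,0,0,0,0.5],
    [2.85,-2.58,0,0,0,0,0.5],
    [2.85,-2.58,0,0,0,0,0.5],
    [0,0,0,0,0,0,0.5],
    [0,0,0,0,0,0,0.5],
  ],
)

```text
clock: 18.25
tool_pos: [610.0, 69.8, 199.5]
orientation: [0.0, 1.0, 0.029, -0.001]
ft_force: [-0.1, 0.2, 0.1]
finger_gap: 42.8
grip_force: 0.0
```

```bash
python3 - <<'E'
from seg import *
plan([602.8,121.7,200],0.06)
c=shot('wrist','w6');
for k in('yellow','orange','blue'):print(k,blobs(c,k,amin=60)[0])
for p in([602.8,121.7,116],[610.2,1.9,116]):print(proj(c,p))
print(get_state()['joints'].round(2))
E
```

```text
at [610.   69.8 199.5] yaw 0.058
2 x shift [-0.204 -2.612 -0.024] total [-0.41 -5.22 -0.05]
yellow [(np.int32(561), [396, 0, 56, 17], [415.2, 6.3]), (np.int32(88), [454, 0, 39, 9], [475.3, 3.3]), (np.int32(176), [527, 202, 19, 14], [536.0, 208.4]), (np.int32(1081), [378, 211, 34, 40], [394.3, 230.8]), (np.int32(882), [184, 212, 26, 40], [197.0, 231.5])]
orange []
blue [(np.int32(404), [151, 171, 26, 25], [163.4, 186.1]), (np.int32(86), [547, 218, 13, 10], [554.2, 221.2]), (np.int32(220), [156, 223, 23, 10], [166.7, 227.5])]
[191.96977349 242.61261115]
[397.39041811 241.83325781]
[ 0.04  0.56 -0.32  1.67  0.21  0.95 -1.87]
```

View pics/w6.png

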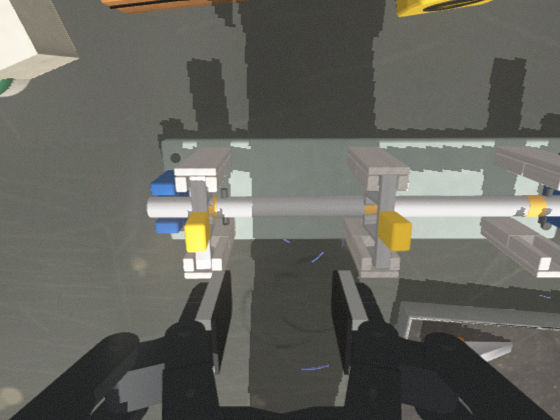

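The wrist view shows both clips standing upright in their posts, with tabs at (197,231) and (394,231), and the wedge in the tray at lower right. I'm grasping clip 1.

Request:
servo_tool(
  series=[
    [-0.2,-2.6,0,0,0,0,0.5],
    [-0.2,-2.6,0,0,0,0,0.5],
    [0,0,0,0,0,0,0.5],
    [0,0,3,0,0,0,0.5],
    [0,0,3,0,0,0,0.5],
    [0,0,3,0,0,0,0.5],
    [0,0,0,0,0,0,0.5],
    [0,0,0,0,0,0,0.5],
  ],
)

```text
clock: 19.1
tool_pos: [603.4, 119.4, 111.4]
orientation: [0.0, 1.0, 0.027, -0.001]
ft_force: [0.3, -0.2, 0.1]
finger_gap: 42.8
grip_force: 0.0
```

Request:
servo_tool(
  newtons=30,
  series=[
    [0,0,0,0,0,0,1],
    [0,0,0,0,0,0,1],
    [0,0,0,0,0,0,1],
    [0,0,0,0,0,0,1],
    [0,0,0,0,0,0,1],
  ],
)

```text
clock: 19.6
tool_pos: [604.6, 121.7, 112.3]
orientation: [-0.001, 1.0, 0.028, 0.001]
ft_force: [0.0, 2.1, 3.9]
finger_gap: 11.4
grip_force: 32.3
```

Request:
servo_tool(
  newtons=50,
  series=[
    [0,0,-1,0,0,0,1],
    [0,0,-2,0,0,0,1],
    [0,0,-3,0,0,0,1],
    [0,0,-3,0,0,0,1],
    [0,0,-3,0,0,0,1],
    [0,0,0,0,0,0,1],
    [0,0,0,0,0,0,1],
  ],
)

```text
clock: 20.3
tool_pos: [603.8, 119.7, 231.8]
orientation: [0.001, 1.0, 0.027, 0.0]
ft_force: [-0.3, -0.6, -1.0]
finger_gap: 11.5
grip_force: 53.5
```

```bash
python3 - <<'E'
from seg import *
plan([405,-215,220],0.06);s=get_state();print(s['finger_gap'],s['ft_force'])
c=shot('scene');print(blobs(c,'yellow',(195,290,150,250))[0])
E
```

```text
at [603.8 119.7 231.8] yaw 0.055
1 x turn [ 0.001 -0.    -0.005]
9 x shift [-2.427  3.58   0.131] total [-21.85  32.22   1.18]
11.504563887832296 [-0.34640676 -0.6399849  -1.04129258]
[(np.int32(17), [221, 167, 5, 5], [223.0, 169.1]), (np.int32(168), [221, 168, 17, 27], [228.6, 181.4]), (np.int32(15), [283, 183, 6, 5], [285.6, 184.9]), (np.int32(51), [211, 188, 7, 14], [214.6, 194.4]), (np.int32(87), [249, 193, 9, 12], [253.2, 198.3]), (np.int32(17), [217, 240, 5, 6], [219.2, 242.3])]
```

Request:
servo_tool(
  series=[
    [-2.4,3.6,0,0,0,0,1],
    [-2.4,3.6,0,0,0,0,1],
    [-2.4,3.6,0,0,0,0,1],
    [-2.4,3.6,0,0,0,0,1],
    [-2.4,3.6,0,0,0,0,1],
    [-2.4,3.6,0,0,0,0,1],
    [-2.4,3.6,0,0,0,0,1],
    [-2.4,3.6,0,0,0,0,1],
    [-2.4,3.6,0,0,0,0,1],
    [0,0,0,0,0,0,1],
  ],
)

```text
clock: 21.35
tool_pos: [401.3, -220.1, 229.9]
orientation: [0.0, 1.0, 0.023, -0.003]
ft_force: [-0.6, 0.7, -1.5]
finger_gap: 11.0
grip_force: 53.6
```

```bash
python3 - <<'E'
from seg import *
plan([405,-215,66],0.06)
c=shot('top');im=c['pixels'][235:345,275:425,::-1];cv2.imwrite('pics/t7.png',cv2.resize(im,None,fx=4,fy=4,interpolation=cv2.INTER_CUBIC))
E
```

```text
at [ 401.3 -220.1  229.9] yaw 0.046
1 x turn [ 0.001  0.005 -0.014]
4 x shift [ 0.099 -0.121  4.097] total [ 0.4  -0.48 16.39]
```

View pics/t7.png

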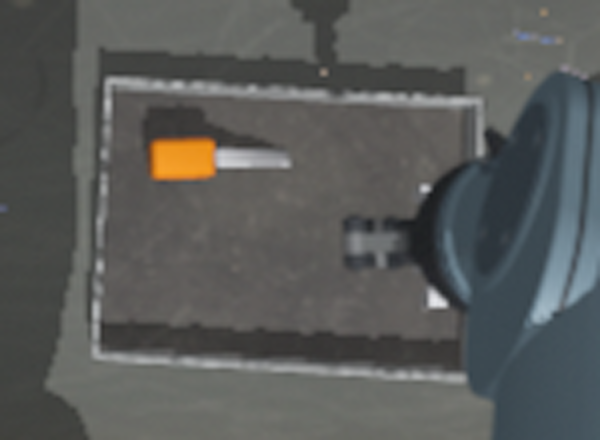

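The tray is unmoved with the wedge inside at crop (185,158). I'm lowering clip 1.

Request:
servo_tool(
  series=[
    [0.1,-0.1,4.1,0,0,-0.014,1],
    [0.1,-0.1,4.1,0,0,0,1],
    [0.1,-0.1,4.1,0,0,0,1],
    [0,0,2.5,0,0,0,1],
    [0,0,1.4,0,0,0,1],
    [0,0,0.3,0,0,0,1],
    [0,0,0,0,0,0,1],
    [0,0,0,0,0,0,0.5],
    [0,0,0,0,0,0,0.5],
    [0,0,0,0,0,0,0.5],
  ],
)

```text
clock: 22.4
tool_pos: [409.6, -211.9, 67.0]
orientation: [0.0, 0.999, 0.035, 0.001]
ft_force: [0.2, 0.9, 0.7]
finger_gap: 42.3
grip_force: 0.0
```

Request:
servo_tool(
  series=[
    [0,0,0,0,0,0,0.5],
    [0,0,0,0,0,0,0.5],
    [0,0,-2,0,0,0,0.5],
    [0,0,-4,0,0,0,0.5],
    [0,0,-4,0,0,0,0.5],
    [0,0,-4,0,0,0,0.5],
    [0,0,-2,0,0,0,0.5],
    [0,0,0,0,0,0,0.5],
    [0,0,0,0,0,0,0.5],
  ],
)

```text
clock: 23.3
tool_pos: [408.8, -211.7, 226.1]
orientation: [0.0, 0.999, 0.035, 0.0]
ft_force: [-0.2, 0.2, 0.2]
finger_gap: 43.0
grip_force: 0.0
```

```bash
python3 - <<'E'
from seg import *
plan([610.6,1.9,220],0.06)
c=shot('wrist','w8')
print(blobs(c,'yellow',amin=60)[0])
E
```

```text
at [ 408.8 -211.7  226.1] yaw 0.07
1 x turn [ 0.   -0.    0.01]
7 x shift [ 3.061 -2.873  0.087] total [ 21.43 -20.11   0.61]
[(np.int32(448), [277, 179, 16, 29], [284.5, 193.3])]
```

View pics/w8.png

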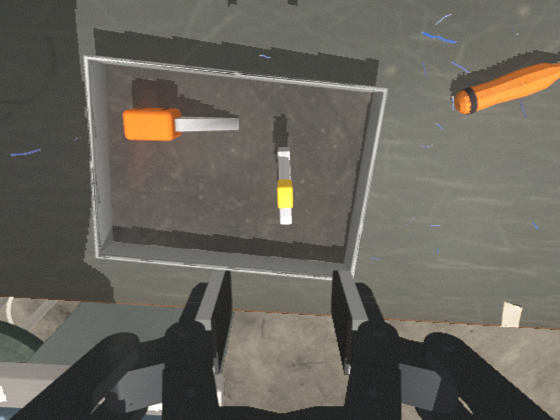

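Clip 1 stands upright in the tray at (285,190), next to the wedge. Now clip 2.

Request:
servo_tool(
  series=[
    [3.06,-2.87,0,0,0,0.01,0.5],
    [3.06,-2.87,0,0,0,0,0.5],
    [3.06,-2.87,0,0,0,0,0.5],
    [3.06,-2.87,0,0,0,0,0.5],
    [3.06,-2.87,0,0,0,0,0.5],
    [3.06,-2.87,0,0,0,0,0.5],
    [3.06,-2.87,0,0,0,0,0.5],
    [0,0,0,0,0,0,0.5],
    [0,0,0,0,0,0,0.5],
  ],
)

```text
clock: 24.25
tool_pos: [609.7, 2.9, 224.1]
orientation: [-0.0, 1.0, 0.031, -0.002]
ft_force: [-1.2, -0.6, -0.7]
finger_gap: 43.2
grip_force: 0.0
```

```bash
python3 - <<'E'
from seg import *
plan([610.6,1.9,110],0.06)
t=shot('top');c=shot('scene');print(blobs(c,'yellow',(195,290,190,250))[0])
E
```

```text
at [609.7   2.9 224.1] yaw 0.062
1 x turn [-0.     0.004  0.002]
3 x shift [0.029 0.036 3.802] total [ 0.09  0.11 11.41]
[(np.int32(40), [215, 190, 13, 5], [221.4, 191.3]), (np.int32(86), [249, 193, 9, 12], [253.1, 198.4]), (np.int32(18), [217, 240, 5, 6], [219.1, 242.3])]
```

Request:
servo_tool(
  newtons=30,
  series=[
    [0.1,0.1,4,0,0,0,0.5],
    [0,0,4,0,0,0,0.5],
    [0,0,3.3,0,0,0,0.5],
    [0,0,0,0,0,0,0.5],
    [0,0,0,0,0,0,0.5],
    [0,0,0,0,0,0,1],
    [0,0,0,0,0,0,1],
    [0,0,0,0,0,0,1],
    [0,0,0,0,0,0,1],
    [0,0,0,0,0,0,1],
  ],
)

```text
clock: 25.35
tool_pos: [612.6, 1.9, 114.4]
orientation: [-0.0, 1.0, 0.03, 0.001]
ft_force: [1.4, 3.2, 2.9]
finger_gap: 11.3
grip_force: 32.4
```

Request:
servo_tool(
  newtons=50,
  series=[
    [0,0,-1,0,0,0,1],
    [0,0,-2,0,0,0,1],
    [0,0,-3,0,0,0,1],
    [0,0,-3,0,0,0,1],
    [0,0,-3,0,0,0,1],
    [0,0,0,0,0,0,1],
    [0,0,0,0,0,0,1],
  ],
)

```text
clock: 26.05
tool_pos: [611.4, 0.1, 233.8]
orientation: [0.001, 1.0, 0.029, 0.0]
ft_force: [-0.1, -0.4, -1.3]
finger_gap: 11.0
grip_force: 53.8
```

```bash
python3 - <<'E'
from seg import *
plan([400,-130,230],0.06)
E
```

```text
at [6.114e+02 1.000e-01 2.338e+02] yaw 0.059
6 x shift [-3.647  1.953  0.063] total [-21.88  11.72   0.38]
```

Request:
servo_tool(
  series=[
    [-3.6,2,0,0,0,0,1],
    [-3.6,2,0,0,0,0,1],
    [-3.6,2,0,0,0,0,1],
    [-3.6,2,0,0,0,0,1],
    [-3.6,2,0,0,0,0,1],
    [-3.6,2,0,0,0,0,1],
    [0,0,0,0,0,0,1],
    [0,0,0,0,0,0,1],
  ],
)

```text
clock: 26.85
tool_pos: [401.8, -132.2, 232.6]
orientation: [-0.0, 1.0, 0.029, -0.001]
ft_force: [-0.1, 0.5, -0.4]
finger_gap: 11.3
grip_force: 53.8
```

```bash
python3 - <<'E'
from seg import *
plan([397,-135,69],0.06)
t=shot('top');print(blobs(t,'orange',(280,400,240,330))[0],blobs(t,'yellow',(280,400,240,330),5)[0],[proj(t,p).round(1) for p in ([499,-53,31],[328,-50,31])])
im=t['pixels'][235:345,275:425,::-1];cv2.imwrite('pics/t9.png',cv2.resize(im,None,fx=4,fy=4,interpolation=cv2.INTER_CUBIC))
E
```

```text
at [ 401.8 -132.2  232.6] yaw 0.058
4 x shift [-0.125  0.062  4.089] total [-0.5   0.25 16.36]
[(np.int32(150), [312, 270, 17, 10], [320.0, 274.3])] [] [array([301.5, 255.1]), array([299.1, 324. ])]
```

View pics/t9.png

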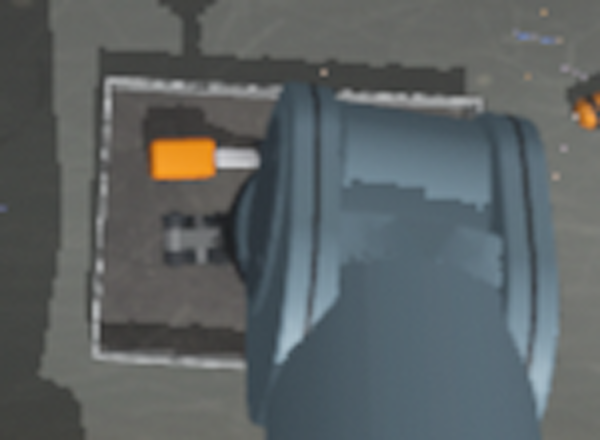

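Request:
servo_tool(
  series=[
    [-0.1,0,4.1,0,0,0,1],
    [-0.1,0,4.1,0,0,0,1],
    [-0.1,0,4.1,0,0,0,1],
    [0,0,2.5,0,0,0,1],
    [0,0,1.2,0,0,0,1],
    [0,0,0.4,0,0,0,1],
    [0,0,0,0,0,0,1],
    [0,0,0,0,0,0,0.5],
    [0,0,0,0,0,0,0.5],
    [0,0,0,0,0,0,0.5],
  ],
)

```text
clock: 27.9
tool_pos: [400.8, -132.1, 70.1]
orientation: [0.0, 1.0, 0.03, 0.001]
ft_force: [0.6, -0.3, -0.6]
finger_gap: 42.6
grip_force: 0.0
```

Request:
servo_tool(
  series=[
    [0,0,0,0,0,0,0.5],
    [0,0,0,0,0,0,0.5],
    [0,0,-2,0,0,0,0.5],
    [0,0,-4,0,0,0,0.5],
    [0,0,-4,0,0,0,0.5],
    [0,0,-4,0,0,0,0.5],
    [0,0,-2,0,0,0,0.5],
    [0,0,0,0,0,0,1],
    [0,0,0,0,0,0,1],
  ],
)

```text
clock: 28.8
tool_pos: [399.9, -131.9, 229.1]
orientation: [0.0, 1.0, 0.03, 0.0]
ft_force: [0.5, -0.4, 0.1]
finger_gap: 14.8
grip_force: 0.0
```

```bash
python3 - <<'E'
from seg import *
plan([480,-340,220],0.06+np.pi/2)
c=shot('wrist','w10')
print(blobs(c,'yellow',amin=60)[0],get_state()['joints'].round(2))
E
```

```text
at [ 399.9 -131.9  229.1] yaw 0.06
12 x turn [ 0.     0.    -0.131]
5 x shift [-4.25   1.349  0.182] total [-21.25   6.75   0.91]
[(np.int32(553), [373, 174, 22, 29], [383.7, 187.5]), (np.int32(433), [279, 178, 17, 29], [286.7, 192.5])] [ 0.51  0.21 -0.33  2.12  0.09  0.83 -1.39]
```

View pics/w10.png

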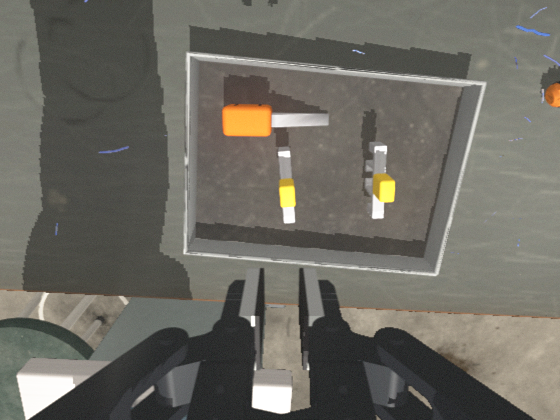

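The tray holds the wedge and both clips, which stand at (287,185) and (380,185). I'm going to the knob.

Request:
servo_tool(
  series=[
    [0,0,0,0,0,-0.131,1],
    [0,0,0,0,0,-0.131,1],
    [0,0,0,0,0,-0.131,1],
    [0,0,0,0,0,-0.131,1],
    [0,0,0,0,0,-0.131,1],
    [0,0,0,0,0,-0.131,1],
    [0,0,0,0,0,-0.131,1],
    [0,0,0,0,0,-0.131,1],
    [0,0,0,0,0,-0.131,1],
    [0,0,0,0,0,-0.131,1],
  ],
)

```text
clock: 29.85
tool_pos: [399.1, -131.4, 227.7]
orientation: [-0.002, 0.773, 0.635, -0.001]
ft_force: [-0.2, 0.7, 0.0]
finger_gap: 0.3
grip_force: 0.0
```

Request:
servo_tool(
  series=[
    [0,0,0,0,0,-0.131,1],
    [0,0,0,0,0,-0.131,1],
    [0,0,0,0,0,0,1],
  ],
)

```text
clock: 30.15
tool_pos: [399.3, -131.5, 227.9]
orientation: [-0.001, 0.685, 0.729, -0.0]
ft_force: [0.4, -0.2, -0.9]
finger_gap: 0.2
grip_force: 0.0
```

```bash
python3 - <<'E'
from seg import *
plan([626,-285,200],1.632)
c=shot('top');k=blobs(c,'red',(340,420,180,230))[0];print(k,[ray(c,*b[2],50) for b in k])
E
```

```text
at [ 399.3 -131.5  227.9] yaw 1.633
7 x shift [-2.387  3.099  0.398] total [-16.71  21.69   2.79]
[(np.int32(90), [368, 201, 8, 13], [371.7, 206.9])] [array([ 624.18296923, -228.91190835,   50.        ])]
```

Request:
servo_tool(
  series=[
    [-2.4,3.1,0,0,0,0,1],
    [-2.4,3.1,0,0,0,0,1],
    [-2.4,3.1,0,0,0,0,1],
    [-2.4,3.1,0,0,0,0,1],
    [-2.4,3.1,0,0,0,0,1],
    [-2.4,3.1,0,0,0,0,1],
    [-2.4,3.1,0,0,0,0,1],
    [0,0,0,0,0,0,1],
    [0,0,0,0,0,0,1],
  ],
)

```text
clock: 31.1
tool_pos: [626.7, -285.9, 227.5]
orientation: [-0.001, 0.686, 0.727, -0.0]
ft_force: [-1.1, 1.2, 0.4]
finger_gap: 0.0
grip_force: 0.0
```

```bash
python3 - <<'E'
from seg import *
plan([627.5,-285,54],1.632)
E
```

```text
at [ 626.7 -285.9  227.5] yaw 1.629
4 x shift [0.022 0.02  4.337] total [ 0.09  0.08 17.35]
```

Request:
servo_tool(
  series=[
    [0,0,4.3,0,0,0,1],
    [0,0,4.3,0,0,0,1],
    [0,0,4.3,0,0,0,1],
    [0,0,4.3,0,0,0,1],
    [0,0,0,0,0,0,1],
    [1,0,0,0,0,0,1],
    [1,0,0,0,0,0,1],
    [0.8,0,0,0,0,0,1],
    [0,0,0,0,0,0,1],
    [0,0,0,0,0,0,1],
  ],
)

```text
clock: 32.1
tool_pos: [625.9, -258.2, 58.5]
orientation: [0.001, 0.685, 0.729, 0.0]
ft_force: [-0.3, -0.5, -0.7]
finger_gap: 0.1
grip_force: 0.0
```

Request:
servo_tool(
  series=[
    [0.5,0,0,0,0,0,1],
    [0.5,0,0,0,0,0,1],
    [0.5,0,0,0,0,0,1],
    [0.5,0,0,0,0,0,1],
    [0.5,0,0,0,0,0,1],
    [0.5,0,0,0,0,0,1],
    [0,0,0,0,0,0,1],
    [0,0,0,0,0,0,1],
  ],
)

```text
clock: 32.9
tool_pos: [623.4, -229.6, 57.3]
orientation: [0.001, 0.685, 0.728, -0.0]
ft_force: [0.9, -4.1, -0.7]
finger_gap: -0.4
grip_force: 2.5
```

Contact is at about 5 N of friction and the shaft is moving. I'm continuing.

Request:
servo_tool(
  series=[
    [0.5,0,0,0,0,0,1],
    [0.5,0,0,0,0,0,1],
    [0.4,0,0,0,0,0,1],
    [0.2,0,0,0,0,0,1],
    [0.2,0,0,0,0,0,1],
    [0,0,0,0,0,0,1],
  ],
)

```text
clock: 33.5
tool_pos: [622.3, -211.5, 57.3]
orientation: [0.0, 0.685, 0.728, -0.0]
ft_force: [1.0, -4.0, -0.8]
finger_gap: -0.3
grip_force: 2.5
```

Request:
servo_tool(
  series=[
    [0.2,0,0,0,0,0,1],
    [0.2,0,0,0,0,0,1],
    [0,0,0,0,0,0,1],
  ],
)

```text
clock: 33.8
tool_pos: [622.1, -207.6, 57.3]
orientation: [0.001, 0.685, 0.728, -0.0]
ft_force: [1.1, -5.2, -0.2]
finger_gap: 0.0
grip_force: 2.5
```

Request:
servo_tool(
  series=[
    [0.2,0,0,0,0,0,1],
    [0.2,0,0,0,0,0,1],
    [0,0,0,0,0,0,1],
  ],
)

```text
clock: 34.1
tool_pos: [621.9, -206.5, 57.3]
orientation: [0.002, 0.686, 0.728, -0.001]
ft_force: [2.6, -10.8, -2.3]
finger_gap: -0.3
grip_force: 5.3
```

Request:
servo_tool(
  series=[
    [0.2,0,0,0,0,0,1],
    [0,0,0,0,0,0,1],
    [0,0,0,0,0,0,1],
  ],
)

```text
clock: 34.4
tool_pos: [621.9, -206.5, 57.4]
orientation: [0.003, 0.687, 0.727, -0.002]
ft_force: [3.3, -14.8, -4.4]
finger_gap: 0.1
grip_force: 7.1
```

The shaft has stopped at about 15 N, so it is home. I'm retreating to check.

Request:
servo_tool(
  series=[
    [-1,0,0,0,0,0,1],
    [-3,0,0,0,0,0,1],
    [-3,0,0,0,0,0,1],
    [0,0,-4,0,0,0,1],
    [0,0,-4,0,0,0,1],
    [0,0,-4,0,0,0,1],
    [-4,0,0,0,0,0,1],
    [-4,0,0,0,0,0,1],
    [0,0,0,0,0,0,1],
    [0,0,0,0,0,0,1],
  ],
)

```text
clock: 35.4
tool_pos: [630.5, -350.2, 176.6]
orientation: [-0.001, 0.686, 0.728, 0.0]
ft_force: [0.1, -0.2, -0.3]
finger_gap: -0.1
grip_force: 0.0
```

```bash
python3 - <<'E'
from seg import *
c=shot('top');k=blobs(c,'red',(330,420,180,230))[0];print(k,[ray(c,*b[2],50) for b in k])
c2=shot('scene');k=blobs(c2,'red',(250,330,140,230))[0];print(k,[ray(c2,*b[2],50) for b in k])
im=c['pixels'][180:340,200:420,::-1];cv2.imwrite('pics/t11.png',cv2.resize(im,None,fx=3.5,fy=3.5,interpolation=cv2.INTER_CUBIC))
E
```

```text
[(np.int32(89), [352, 202, 8, 13], [355.8, 207.9])] [array([ 620.6177958 , -188.43897329,   50.        ])]
[(np.int32(87), [296, 165, 14, 13], [303.5, 170.0])] [array([ 621.05105534, -192.91176405,   50.        ])]
```

View pics/t11.png

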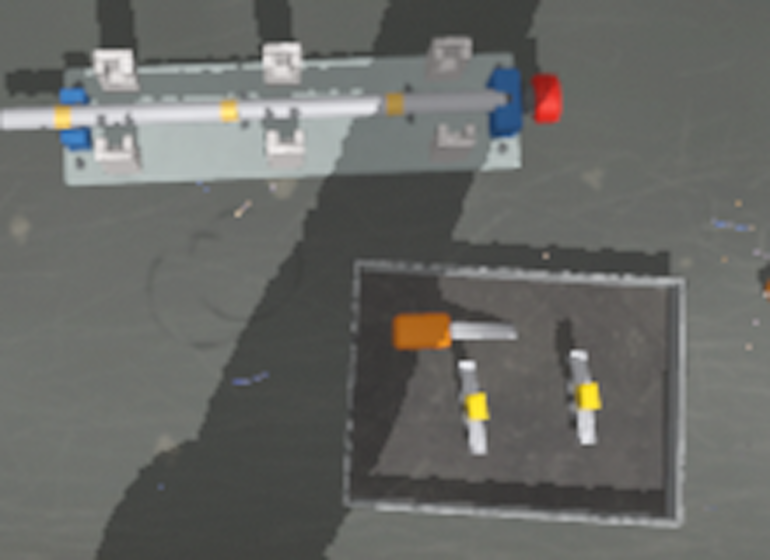

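The knob moved about 40 mm and now sits against the bearing block. Both clips and the wedge are inside the tray.

```bash
python3 -c "
from bench import bot
print(bot.finish_job())"
```

```text
the job is handed in; nothing more can be done
None
```

The job is handed in, with no verdict shown: both fitted clips (clip_1 and clip_2; station 3 was empty) were wedged off and lie in the tray with the wedge, and the knob moved about 40 mm until the shaft stopped against the bearing.

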